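Load the enamel dryer and set its heat with the inner knob

ROBOT

A 6-joint arm with a two-finger parallel gripper is mounted at the origin on the work surface. World frame = base frame: x ahead of the robot, y to its left, z up, the work surface at z = 0. Lengths are in mm, angles in rad, forces in N, time in s.
With the tool pointing down it reaches from about 375 to 825 mm from the base axis. Payload 5.5 kg.
Tool frame: the origin (TCP) lies at the centre of the arm's flange, where the gripper is bolted on; the fingertips stand 173 mm ahead of it and the grasp point (between the pads) lies 155 mm ahead of it; z points along the fingers, y is the line along which they close (so a half turn about z gives the same grasp; the last joint's range is limited). The gripper opens to 85 mm and grips with 20 to 120 N. Pads are 22 mm wide; open, the fingers measure 114 mm over their backs; the gripper's body (76 mm by 85 mm) begins 54 mm behind the grasp point. The pads swing forward as they close: fully open they stand 13 mm farther back than shut.
Start: joints at [1.182, 0.314, -0.047, 1.21, 0, 1.571], TCP at [227.444, 555.216, 404.699] pointing down, gripper open.
Joint ranges: [-2.67, 2.67], [-0.69, 1.73], [-1.03, 1.25], [-2.08, 2.16], [-1.42, 1.45], [-3.14, 3.14]. Speed limits (rad/s): [2.39, 2.39, 3.01, 3.14, 3.14, 3.14].

INTERFACE

Orientations are given as a unit quaternion [x, y, z, w].
In Python, from rig import r gives the robot as it stands. The module is installed in compiled form; this text tells all that it offers. Calls block until the motion is done:
- r.move_ptp(position, orientation): joint-space move of the TCP to a pose.
- r.move_straight(position, rotation=None, max_speed=150): straight line of the TCP; rotation=None keeps the orientation; max_speed is the mean speed in mm/s.
- r.move_joints(angles): joint-space move.
- r.gripper_open() and r.grasp(grasp_force=None): open the fingers fully, or close them until they stop; grasp_force is the grip in N (None keeps the last).
- r.wait(seconds).
- r.ik(position, orientation): joint angles nearest the present ones, or None.
- r.sense(): the state.
- r.snapshot(name): name is "scene" or "top" or "wrist"; returns the picture (384x512x3 uint8, red, green, blue); there is no depth.
- r.camera_info(name): a dict with "fx", "fy", "cx", "cy" (pixels), "R" (3x3) and "t" (3): a world point X has camera coordinates R X + t; the wrist camera has in their place "hand_eye" (4x4, takes a point from camera to tool coordinates, whose origin is the TCP and whose axes are the flange's). Camera axes: x right, y down, z forward; pixel columns grow to the right and rows downward; lengths in mm; the calibration is good to about 2 mm. A picture is of the moment at which its call begins: read the wrist's pose just before it. camera_info takes no time and is no camera call.
A pose or a line that the arm cannot do raises r.MotionError and nothing moves.
- r.hand_in(): hands the job in; it is judged then, once.
The state is a dict: "t": time; "joint_pos": joint angles; "qd": joint speeds; "effort": joint torques, N m; "tool_pos": TCP position; "eef_rot": TCP orientation; "wrist_force": force on the tool from outside, world axes, zero at the start; "torque": the same for the moment, N m; "gripper_width": opening from 0.0 (shut) to 1.0 (fully open); "grasp_force": force on a finger pad.
Only numpy, scipy, OpenCV 4.12 (cv2) and the standard library are available. Lean on these libraries where they do the work, as an engineer would, in place of code of your own. Each camera call takes 0.05 s, during which the arm holds its last target. There are 200 camera calls.

TASK

Put the steel trivet, with the freshly enamelled finger ring lying flat on it, gently down in the middle of the raised mesh rack of the white drying hotplate, without touching the finger ring. Set the heat: turn the small black inner knob up (clockwise) until its white line points at the strip of red tape on the console, and leave the silver safety-limit ring around it as it was set. Leave the bowls and the jar where they stand.

Things in the scene. Friction and masses are not known exactly. Their poses are not given: they have to be found in the camera images.
- trivet_mid (a point): Centre, half-way up (12 mm above the underside), of the loose dark folded-steel trivet, 80 g: floor 48 mm (x) by 50 mm (y), 2 mm thick; two upright walls 2 mm thick, 24 mm high, outer faces at x = +-24 mm, unbroken to 12 mm height, a V notch above leaving a horn at each end; open at the y ends. Grip it across the walls (48 mm, along x). z up. A half turn leaves it the same.
- ring_mid (a point): Centre of the brass finger ring with blue and green enamel dots, lying flat and loose on the trivet's floor near its middle; 21 mm outside diameter, 9 mm high, 12 g; this point is 4.5 mm above its underside, z is its axis (up). The enamel is unfired: neither fingers nor arm may touch it.
- rack_top (a point): Centre of the top face of the steel mesh rack, 72 x 72 mm, fixed on the hotplate, 22 mm above its ceramic plate and 110 mm above the bench. x points along the hotplate's depth from console to back, y to its left seen from the console, z up. The hotplate is fixed: x from -203 to +98 mm of this point, 190 mm wide; its plate is 180 x 180 mm, centred below this point.
- heat_grip (a point): On the axis of the black inner (heat) knob, 10 mm below its top. The knob is a round fluted cylinder, 22 mm diameter, standing 26 mm out of the silver ring (this point is 16 mm above the ring's top). z points out along the axis, square to the console face, which slopes 15 degrees down to the hotplate's front; x along the white pointer line. Friction of 0.02 N m holds it where left.
- heat_tip (a point): Outer end of the white pointer line on the rim of the black inner knob's top face, 11 mm from its axis.
- heat (a joint): Angle of the black inner knob, 0 to 4.71 rad; grows clockwise seen from above the console (heat up). It starts low, and the tape lies further clockwise.
- limit (a joint): Angle of the silver outer (safety limit) ring, 0 to 4.71 rad, grows clockwise; it turns very easily (0.008 N m) if touched.
- limit_index (a point): Outer end of the black index line on top of the silver outer ring, 20.5 mm from the knob axis. The ring is 44 mm in diameter, its top 14 mm above the console face; it turns about the inner knob's axis but is not coupled to it.
- tape_mark (a point): Middle of the strip of red tape (13 mm long radially, 8 mm wide) stuck on the console face beside the dial, 37.5 mm from the knob axis. z is along the knob's axis; x points outward from the axis through the tape, so the knob is set when the x of heat_grip points the same way.
- bowl_white: Bystander: white china bowl, 72 mm across, 34 mm high; origin at the centre of its underside.
- bowl_blue: Bystander: blue china bowl, 72 mm across, 34 mm high; origin at the centre of its underside.
- jar: Bystander: closed amber glass jar with a steel cap, 48 mm across, 58 mm high; origin at the centre of its underside.
- trivet: The trivet of trivet_mid; origin at the centre of its underside.
- enamel_ring: The ring of ring_mid; origin at the centre of its underside.
- dryer: The white drying hotplate, fixed; origin on the bench, 47.5 mm in front of the rack's centre; axes as rack_top. The knob axis meets the console face 100 mm in front of it, 25 mm to its right (y = -25 mm), 55 mm above the bench. The rear housing and plate begin 55 mm behind the knob axis and rise to 88 mm above the bench; the face is clear for 50 mm around the knob.
There are look-alikes about, which are no part of the job. What is shaped like the trivet but purple or yellow is not meant.

How it is judged (in metres and radians):
At the end, for the whole second after the job is handed in: Trivet flat and at rest on the rack, centres within 15 mm; ring flat and at rest on its floor, within 12.5 mm (x) and 20 mm (y) of its centre; inner knob at rest, pointing at the tape within 0.14 rad (8 degrees); outer ring's index within 2.5 mm (7 degrees) of its start (horizontal distance between trivet_mid and rack_top below 0.015 m and z of trivet_mid in the frame of rack_top between 0.008 and 0.016 m and angle between trivet_mid's own z axis and vertical below 0.08 rad and linear speed of each of trivet, enamel_ring below 0.01 m/s and x of ring_mid in the frame of trivet_mid between -0.0125 and 0.0125 m and y of ring_mid in the frame of trivet_mid between -0.02 and 0.02 m and z of ring_mid in the frame of trivet_mid between -0.009 and 0.009 m and angle between ring_mid's own z axis and vertical below 0.12 rad and angle between the x axis of heat_grip and the x axis of tape_mark, either way round below 0.14 rad and distance between heat_tip and tape_mark below 0.05 m and velocity of joint heat between -0.05 and 0.05 rad/s and distance of limit_index from where it was at the start of the episode below 0.0025 m); the robot touches nothing.
It fails at once if the silver outer ring was turned (its index moved more than 2.5 mm) (distance of limit_index from where it was at the start of the episode above 0.0025 m).
It fails at once if the unfired enamel ring was touched by the robot (contact force between any of the fingers, the arm and enamel_ring above 0.2 N).
It fails at once if the trivet was let fall (over 0.42 m/s out of the fingers, a drop of about 10 mm) or pressed onto the hotplate with over 25 N (contact force between trivet and dryer above 25 N or (linear speed of trivet above 0.42 m/s and contact force between the fingers and trivet below 0.05 N)).
It fails at once if a bowl or the jar was moved more than 10 mm (distance of any of bowl_white, bowl_blue, jar from where it was at the start of the episode above 0.01 m).
It also fails if it takes over 67 s, if anything falls off the work surface, if the arm or the gripper's body presses on something with over 40 N, if the wrist force passes 120 N, or if a joint passes its speed limit or range.

## Working session

There is one attempt and no reset: what is moved stays moved. The work goes in short steps, each a Python script; the robot and the scene stay as the last script left them, time stands still between calls to the robot, and variables do not carry over. Pictures are saved under pics/ and viewed, at most 10 in all, crops included, and the job is handed in when it is done.

```bash
mkdir -p pics; ls; python3 - <<'E'
from rig import r
import cv2,numpy as np
for n in("scene","top"):
    im=r.snapshot(n); cv2.imwrite(f"pics/{n}0.png",im[:,:,::-1]); 
    c=r.camera_info(n); print(n,{k:np.round(v,4).tolist() for k,v in c.items()})
print({k:np.round(v,3).tolist() for k,v in r.camera_info("wrist").items()})
print(r.sense())
a=cv2.imread("pics/scene0.png");b=cv2.imread("pics/top0.png")
E
```

```text
pics
scene {'fx': 377.1714, 'fy': 377.1714, 'cx': 258.9128, 'cy': 190.9179, 'R': [[-0.636, 0.7716, 0.0149], [0.6563, 0.5509, -0.5156], [-0.406, -0.3181, -0.8567]], 't': [233.5862, -414.1719, 1190.5022]}
top {'fx': 410.0615, 'fy': 410.0615, 'cx': 254.8526, 'cy': 189.7291, 'R': [[0.0078, -1.0, -0.0061], [-0.9954, -0.0072, -0.096], [0.096, 0.0068, -0.9954]], 't': [173.8238, 593.7108, 1178.8054]}
{'fx': 308.822, 'fy': 308.822, 'cx': 247.8, 'cy': 188.779, 'hand_eye': [[0.0, -0.949, -0.316, 81.499], [1.0, 0.0, 0.0, 0.744], [-0.0, -0.316, 0.949, 30.582], [0.0, 0.0, 0.0, 1.0]]}
{'t': 0.1, 'joint_pos': array([ 1.18203744e+00,  3.14157721e-01, -4.79866435e-02,  1.21022015e+00,
        8.46897519e-06,  1.57080416e+00]), 'qd': array([ 0.000819  , -0.00233149,  0.00131003,  0.00015484,  0.00097648,
        0.0004824 ]), 'effort': array([-3.61878519e-04, -5.40765381e+01,  3.40541983e+01,  1.11907051e-02,
       -5.46443300e-05, -3.01402125e-06]), 'tool_pos': array([227.32334105, 554.9856001 , 403.91582383]), 'eef_rot': array([ 1.93161488e-01,  9.81166665e-01, -7.68512696e-04, -1.55605974e-04]), 'wrist_force': array([ 0.04365603, -0.18338837, -0.11238805]), 'torque': array([ 0.00392138,  0.05123053, -0.0214066 ]), 'grasp_force': 0.0, 'gripper_width': 1.0017524041588446}
```

View pics/top0.png

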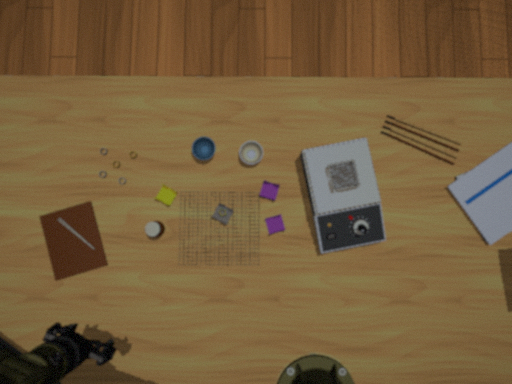

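View pics/scene0.png

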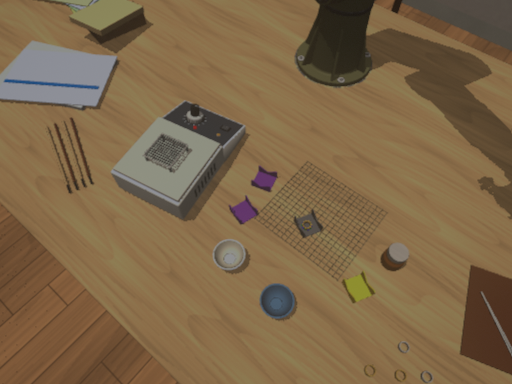

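The top view shows the steel trivet at about (222,214), the rack at (342,177), the knob at (361,227) and the tape at (351,217). In the scene view the grey trivet with the ring is at (308,223) and the knob at (195,113). Next I'll get rough positions and look from close up with the wrist camera.

```bash
cat > h.py <<'E'
from rig import r
import numpy as np, cv2
from scipy.spatial.transform import Rotation as Ro
def ray(name,uv,pose=None):
    c=r.camera_info(name); d=np.array([(uv[0]-c["cx"])/c["fx"],(uv[1]-c["cy"])/c["fy"],1.])
    if name=="wrist":
        p,q=pose; H=np.array(c["hand_eye"]); W=Ro.from_quat(q).as_matrix()
        return W@H[:3,3]+p, W@H[:3,:3]@d
    R=np.array(c["R"]); return -R.T@np.array(c["t"]), R.T@d
def onplane(name,uv,p0,n=(0,0,1),pose=None):
    o,d=ray(name,uv,pose); n=np.array(n,float)
    if np.isscalar(p0): p0=np.array([0,0,p0])
    return o+d*(n@(p0-o))/(n@d)
def quat(ydir,z=(0,0,-1)):
    z=np.array(z,float)/np.linalg.norm(z); y=np.array(ydir,float); y=y-z*(y@z); y/=np.linalg.norm(y)
    return Ro.from_matrix(np.c_[np.cross(y,z),y,z]).as_quat()
def look(name):
    s=r.sense(); im=r.snapshot("wrist"); cv2.imwrite(f"pics/{name}.png",im[:,:,::-1])
    np.savez(f"pics/{name}.npz",p=s["tool_pos"],q=s["eef_rot"]); return im,(s["tool_pos"],s["eef_rot"])
def pose(name):
    f=np.load(f"pics/{name}.npz"); return f["p"],f["q"]
E
python3 - <<'E'
from h import *
for n,l in {"top":dict(triv=(222,214,12),rack=(342,177,110),knob=(361,227,90),tape=(351,217,60)),
 "scene":dict(triv=(308,223,12),rack=(168,152,110),knob=(195,108,90))}.items():
    for k,v in l.items(): print(n,k,onplane(n,v[:2],v[2]).round(0))
t=onplane("top",(222,214),12); k=onplane("top",(361,227),90); k=np.r_[k[:2],0]
for a in np.arange(0,180,30): 
    q=quat([np.cos(a/57.3),np.sin(a/57.3),0]); q2=quat([-np.cos(a/57.3),-np.sin(a/57.3),0])
    for nm,P in(("t",np.r_[t[:2],290]),("k",np.r_[k[:2],350])):
        for qq in(q,q2):
            j=r.ik(P,qq); print(a,nm,None if j is None else np.round(j,2))
E
```

```text
top triv [521. 275.  12.]
top rack [622. -62. 110.]
top knob [ 485. -117.   90.]
top tape [513. -96.  60.]
scene triv [523. 276.  12.]
scene rack [629. -55. 110.]
scene knob [ 481. -118.   90.]
0 t [ 0.49  0.36 -0.25  0.96  0.    2.06]
0 t [ 0.49  0.36 -0.25  0.96  0.   -1.08]
0 k [-0.24  0.16 -0.38  1.04  0.    1.33]
0 k [-0.24  0.16 -0.38  1.04  0.   -1.81]
30 t [ 0.49  0.36 -0.25  0.96  0.    1.53]
30 t [ 0.49  0.36 -0.25  0.96  0.   -1.61]
30 k [-0.24  0.16 -0.38  1.04  0.    0.81]
30 k [-0.24  0.16 -0.38  1.04  0.   -2.33]
60 t [ 0.49  0.36 -0.25  0.96  0.    1.01]
60 t [ 0.49  0.36 -0.25  0.96  0.   -2.13]
60 k [-0.24  0.16 -0.38  1.04  0.    0.29]
60 k [-0.24  0.16 -0.38  1.04  0.   -2.85]
90 t [ 0.49  0.36 -0.25  0.96  0.    0.49]
90 t [ 0.49  0.36 -0.25  0.96  0.   -2.66]
90 k [-0.24  0.16 -0.38  1.04  0.   -0.24]
90 k [-0.24  0.16 -0.38  1.04  0.    2.91]
120 t [ 0.49  0.36 -0.25  0.96  0.   -0.04]
120 t [ 0.49  0.36 -0.25  0.96  0.    3.1 ]
120 k [-0.24  0.16 -0.38  1.04  0.   -0.76]
120 k [-0.24  0.16 -0.38  1.04  0.    2.38]
150 t [ 0.49  0.36 -0.25  0.96  0.   -0.56]
150 t [ 0.49  0.36 -0.25  0.96  0.    2.58]
150 k [-0.24  0.16 -0.38  1.04  0.   -1.28]
150 k [-0.24  0.16 -0.38  1.04  0.    1.86]
```

```bash
python3 - <<'E'
from h import *
r.move_ptp([522,275,290],quat([np.cos(.52),np.sin(.52),0])); im1,_=look("w1")
# straight down over knob, wrist camera on back side or front side depending on tool x
r.move_ptp([480,-117,350],quat([-.16,.987,0])); im2,_=look("w2")
cv2.imwrite("pics/w12.png",cv2.resize(np.hstack([im1[:,:,::-1],im2[:,:,::-1]])[:, :],(800,300)))
print(r.sense()["t"],r.sense()["joint_pos"].round(2))
E
```

```text
3.45 [-0.24  0.15 -0.39  1.04  0.   -0.4 ]
```

View pics/w1.png

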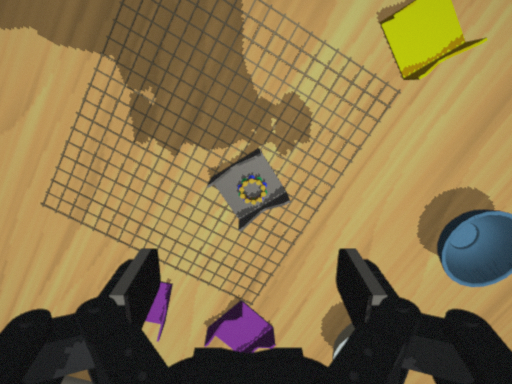

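View pics/w2.png

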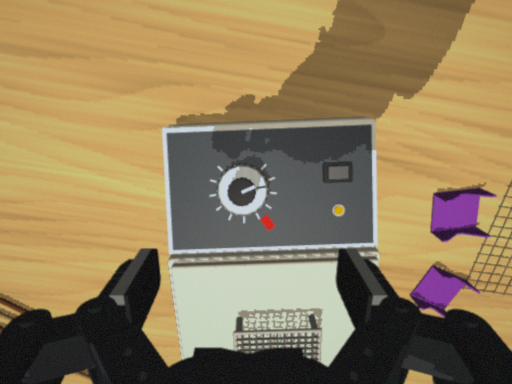

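The first wrist view shows the trivet at about (250,188), with walls along its upper and lower edges and the ring at (252,188). The second shows the knob at (242,190) and the tape at (267,223). I'll zoom in on both.

```bash
python3 - <<'E'
import cv2,numpy as np
a=cv2.imread("pics/w1.png")[140:240,200:300];b=cv2.imread("pics/w2.png")[140:240,195:295]
f=lambda x:cv2.resize(x,(400,400),interpolation=cv2.INTER_CUBIC)
cv2.imwrite("pics/z1.png",np.hstack([f(a),f(b)]))
E
```

```text
(no output)
```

View pics/z1.png

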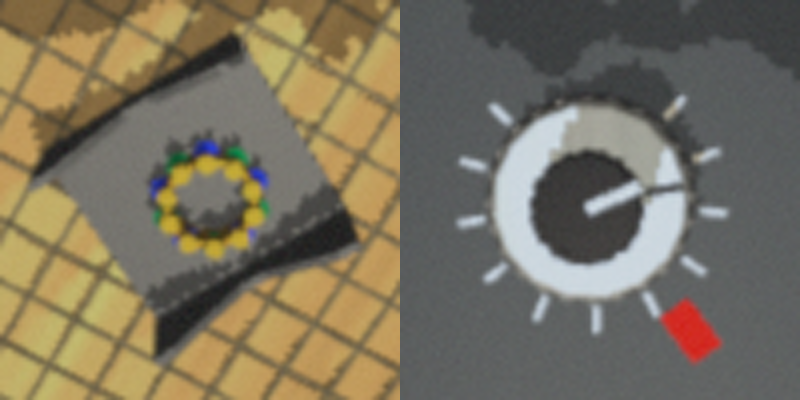

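```bash
cat > k.py <<'E'
from h import *
def dryer_frame(psi):
    X=np.array([np.cos(psi),np.sin(psi),0]);Y=np.array([-X[1],X[0],0]);n=np.array([0,0,np.cos(.2618)])-X*np.sin(.2618)
    return X,Y,n
E
python3 - <<'E'
from k import *
P=pose("w1"); z=lambda u,v:(200+(u+.5)/4-.5,140+(v+.5)/4-.5)
F=[onplane("wrist",z(*c),2,pose=P) for c in((60,182),(247,58),(347,211),(150,306))]
T=[onplane("wrist",z(*c),24,pose=P) for c in((37,178),(240,37),(357,240),(155,357))]
for Q in(F,T):
    Q=np.array(Q); print(Q[:,:2].round(1).tolist(),"c",Q.mean(0).round(1),"len",[np.linalg.norm(Q[i]-Q[(i+1)%4]).round(1) for i in range(4)])
    x=Q[2]+Q[3]-Q[0]-Q[1]; y=Q[1]+Q[2]-Q[0]-Q[3]; print("angx",np.degrees(np.arctan2(x[1],x[0])).round(1),"angy",np.degrees(np.arctan2(y[1],y[0])).round(1))
print("ring",onplane("wrist",z(210,198),7,pose=P).round(1))
P=pose("w2"); z=lambda u,v:(195+(u-400+.5)/4-.5,140+(v+.5)/4-.5)
for a,b,h in(((165,127),(375,120),40),((170,252),(378,246),69),((172,262),(378,257),88)):
    A=onplane("wrist",a,h,pose=P);B=onplane("wrist",b,h,pose=P);d=B-A;print("edge",A.round(1),B.round(1),np.linalg.norm(d).round(1),np.degrees(np.arctan2(-d[0],d[1])).round(2))
k=onplane("wrist",z(590,200),55+14*np.cos(.2618),pose=P); print("ringtop centre",k.round(1))
k2=onplane("wrist",z(588,207),55+40*np.cos(.2618),pose=P); print("knobtop",k2.round(1),"diff should be 26n")
for psi in(.12,.16,.2):
    X,Y,n=dryer_frame(psi); ax0=k2-40*n; print(psi,"axis foot from knobtop",ax0.round(1),"from ring",(k-14*n).round(1),"rack",(ax0*[1,1,0]+147.5*X+25*Y).round(1))
    tip=onplane("wrist",z(640,186),k2,n,P);tape=onplane("wrist",z(691,331),ax0,n,P);idx=onplane("wrist",z(684,186),k,n,P)
    f=lambda v:(np.linalg.norm(v).round(1),np.degrees(np.arctan2(v@Y,v@X)).round(1)); print("tip",f(tip-k2),"tape",f(tape-ax0),"idx",f(idx-k))
E
```

```text
[[498.1, 260.7], [519.6, 304.9], [556.3, 286.4], [529.7, 244.8]] c [525.9 274.2   2. ] len [np.float64(49.1), np.float64(41.1), np.float64(49.3), np.float64(35.3)]
angx -26.8 angy 60.7
[[492.4, 266.5], [513.1, 311.3], [555.0, 287.2], [532.2, 243.8]] c [523.2 277.2  24. ] len [np.float64(49.4), np.float64(48.4), np.float64(49.0), np.float64(45.8)]
angx -29.8 angy 63.7
ring [527.6 275.3   7. ]
edge [ 446.6 -196.1   40. ] [410.4 -12.6  40. ] 187.1 11.14
edge [ 554.4 -175.9   69. ] [517.8  10.7  69. ] 190.2 11.11
edge [ 552.2 -169.8   88. ] [519.1   3.2  88. ] 176.2 10.83
ringtop centre [ 484.3 -119.9   68.5]
knobtop [ 477.3 -121.    93.6] diff should be 26n
0.12 axis foot from knobtop [ 487.6 -119.7   55. ] from ring [ 487.9 -119.5   55. ] rack [631.1 -77.3   0. ]
tip (np.float64(10.8), np.float64(113.6)) tape (np.float64(38.6), np.float64(39.8)) idx (np.float64(20.4), np.float64(100.4))
0.16 axis foot from knobtop [ 487.6 -119.3   55. ] from ring [ 487.9 -119.4   55. ] rack [629.2 -71.2   0. ]
tip (np.float64(10.8), np.float64(111.4)) tape (np.float64(38.3), np.float64(37.1)) idx (np.float64(20.4), np.float64(98.3))
0.2 axis foot from knobtop [ 487.5 -118.9   55. ] from ring [ 487.9 -119.2   55. ] rack [627.1 -65.1   0. ]
tip (np.float64(10.8), np.float64(109.3)) tape (np.float64(38.1), np.float64(34.4)) idx (np.float64(20.4), np.float64(96.2))
```

```bash
cat >> k.py <<'E'
X,Y,n=dryer_frame(.194); foot=np.array([487.6,-119.2,55.])
def kq(deg): a=np.radians(deg); Xf=np.cross(Y,n); return quat(np.cos(a)*Xf+np.sin(a)*Y,-n)
E
cat > turn.py <<'E'
from k import *
def turn(a0,d,steps=5,h=39):
    far=foot+(h+155+60)*n; near=foot+(h+155)*n
    for a in(a0,a0+d): print("ik",np.round(r.ik(near,kq(a)),2))
    r.move_ptp(far,kq(a0)); r.move_straight(near,max_speed=60)
    print("in",r.sense()["wrist_force"].round(1)); r.grasp(30); s=r.sense(); print("grip",s["gripper_width"],s["grasp_force"],s["wrist_force"].round(1),(s["tool_pos"]-near).round(1))
    for i in range(1,steps+1): r.move_straight(near,kq(a0+d*i/steps))
    r.wait(.3); s=r.sense(); print("end",s["t"],s["wrist_force"].round(1),s["torque"].round(2)); 
    r.gripper_open(); r.move_straight(far,max_speed=100)
E
python3 - <<'E'
from turn import *
turn(127,-75)
r.move_ptp([480,-117,350],quat([-.16,.987,0])); im,_=look("w3"); print(r.sense()["t"])
# rack view
r.move_ptp([615,-70,390],quat([-.19,.98,0])); im2,_=look("w4"); print(r.sense()["t"])
b=im[140:240,195:295,::-1];c=im2[100:300,155:355,::-1]
f=lambda x:cv2.resize(x,(400,400),interpolation=cv2.INTER_CUBIC)
cv2.imwrite("pics/z3.png",np.hstack([f(b),f(c)]))
E
```

```text
ik [-0.33  0.08 -0.76  0.5   0.13 -1.16]
ik [-0.33  0.08 -0.76  0.5   0.13  0.15]
in [-0.9  0.2  0.1]
grip 0.24350126492910884 29.97394323348999 [-1.2 -1.9  2.8] [ 0.4 -0.3  0.4]
end 8.3083 [ 1.4 -6.5  3.3] [-1.22 -0.04 -0.31]
10.325
11.0167
```

View pics/z3.png

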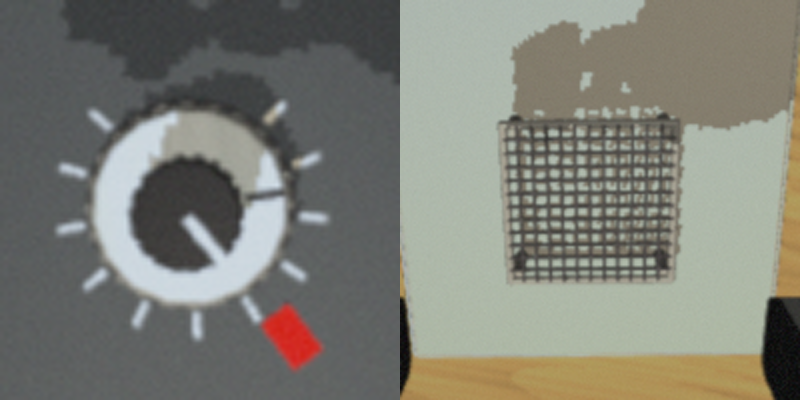

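```bash
python3 - <<'E'
from k import *
P=pose("w3"); z=lambda u,v:(195+(u+.5)/4-.5,140+(v+.5)/4-.5)
k=onplane("wrist",z(191,205),foot+14*n,n,P);k2=onplane("wrist",z(188,213),foot+40*n,n,P)
print((k-14*n).round(1),(k2-40*n).round(1))
f=lambda v:(np.linalg.norm(v).round(1),np.degrees(np.arctan2(v@Y,v@X)).round(1))
tip=onplane("wrist",z(225,264),k2,n,P);t0=onplane("wrist",z(186,217),k2,n,P)
print("tip",f(tip-k2),f(tip-t0),"tape",f(onplane("wrist",z(292,337),foot,n,P)-k+14*n),"idx",f(onplane("wrist",z(284,194),k,n,P)-k))
P=pose("w4"); Q=np.array([onplane("wrist",(155+u/2-.25,100+v/2-.25),110,pose=P) for u,v in((99,122),(281,121),(275,282),(108,283))])
print(Q.round(1).tolist(),Q.mean(0),[np.linalg.norm(Q[i]-Q[i-1]).round(1) for i in range(4)],"pred",(foot+147.5*X+25*Y).round(1))
E
```

```text
[ 487.6 -119.1   55. ] [ 487.4 -119.    55. ]
tip (np.float64(12.2), np.float64(34.8)) (np.float64(11.8), np.float64(38.6)) tape (np.float64(38.1), np.float64(35.0)) idx (np.float64(20.0), np.float64(94.7))
[[598.1, -109.0, 110.0], [583.5, -35.5, 110.0], [655.9, -20.6, 110.0], [670.6, -94.2, 110.0]] [627.02485577 -64.8253498  110.        ] [np.float64(74.0), np.float64(74.9), np.float64(73.9), np.float64(75.0)] pred [627.5 -66.2  55. ]
```

Knob points at the tape within about 2–4° and the limit index has not moved. The rack corners cast to a 74 mm square, which agrees with the predicted centre. Now the trivet.

```bash
python3 - <<'E'
from k import *
a=np.radians(151.5); q=quat([np.cos(a),np.sin(a),0]); c=np.array([524.0,276.6,0])
r.move_ptp(c+[0,0,250],q); r.move_straight(c+[0,0,173],max_speed=60)
s=r.sense(); print("down",s["wrist_force"].round(1),(s["tool_pos"]-c).round(1))
r.grasp(25); s=r.sense(); print("grip",s["gripper_width"],s["grasp_force"],s["wrist_force"].round(1),(s["tool_pos"]-c).round(1))
r.move_straight(c+[0,0,190],max_speed=30); r.move_straight(c+[0,0,330],max_speed=90)
s=r.sense(); print(s["t"],s["gripper_width"],s["wrist_force"].round(2))
im,_=look("w5"); cv2.imwrite("pics/s5.png",r.snapshot("scene")[:,:,::-1])
sc=cv2.imread("pics/s5.png")[120:270,240:390]
cv2.imwrite("pics/z5.png",np.hstack([cv2.resize(im[184:384,156:356,::-1],(400,400)),cv2.resize(sc,(400,400),interpolation=cv2.INTER_CUBIC)]))
E
```

```text
down [ 0.6  0.3 -0.6] [2.000e-01 1.000e-01 1.734e+02]
grip 0.5508076132956602 25.993922094348818 [-0.9 -0.1  3.7] [1.000e-01 1.000e-01 1.734e+02]
16.75 0.553989743972411 [ 0.33  0.04 -1.3 ]
```

View pics/z5.png

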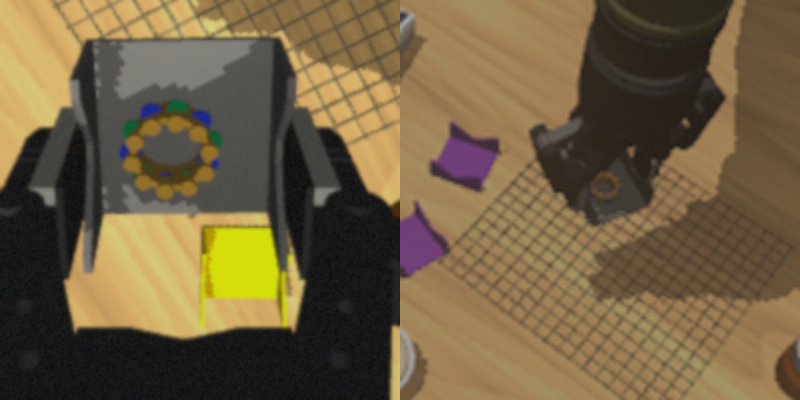

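Trivet is held level. The ring is about 4 mm off centre in x and roughly centred in y, clear of the pads at both sides. Now carry it over and set it down.

```bash
python3 - <<'E'
from k import *
rk=np.array([627.2+2,-65.5+.4,0]); q=quat([-.193,.981,0])
r.move_straight(rk+[0,0,330],q,max_speed=100); r.move_straight(rk+[0,0,288],max_speed=40); r.wait(.4)
f0=r.sense()["wrist_force"][2]; z=286.
while z>281.5:
    r.move_straight(rk+[0,0,z],max_speed=15); r.wait(.15); s=r.sense(); df=s["wrist_force"][2]-f0
    print(z,s["tool_pos"][2].round(2),round(df,2))
    if df>1.5: break
    z-=.5
r.gripper_open(); r.wait(.2); r.move_straight(rk+[0,0,390],max_speed=60); s=r.sense(); print(s["t"],s["wrist_force"].round(1))
im,P=look("w6"); r.move_ptp([480,-117,350],quat([-.16,.987,0])); im2,_=look("w7"); print(r.sense()["t"])
cv2.imwrite("pics/z6.png",np.hstack([cv2.resize(im[100:300,155:355,::-1],(400,400)),cv2.resize(im2[140:240,195:295,::-1],(400,400),interpolation=cv2.INTER_CUBIC)]))
E
```

```text
286.0 285.95 -0.02
285.5 285.48 0.18
285.0 284.97 -0.4
284.5 284.5 -0.23
284.0 284.01 -0.01
283.5 283.5 -0.79
283.0 283.38 5.0
27.6083 [ 0.4  0.  -0.3]
28.4
```

View pics/z6.png

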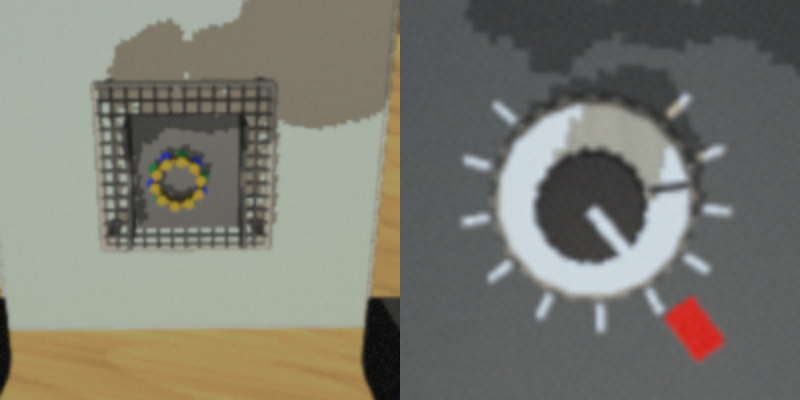

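The trivet sits flat in the middle of the rack with the ring near its centre. The pointer is on the tape and the limit index is unchanged. Handing in.

```bash
python3 -c "
from rig import r
print(r.hand_in())"
```

```text
the job is handed in; nothing more can be done
None
```

The job is handed in (no verdict was returned): in the last pictures the trivet sits flat mid-rack with the enamel ring near its centre, the heat knob points at the red tape within about 4°, the limit ring's index looks unmoved, and about 28 s of the 67 s were used.

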